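# Unclamp the glued-up blank

## Robot

A 7-joint arm with a two-finger parallel gripper is mounted at the origin on the work surface; the furniture and walls round the work are solid. World frame = base frame: x ahead of the robot, y to its left, z up, the work surface at z = 0. Lengths are in m, angles in degrees, forces in N, time in s.
With the tool pointing down it reaches from about 0.425 to 0.875 m from the base axis. Payload 4.7 kg.
Tool frame: the origin (TCP) lies at the very end of the fingers, on their centre line; the grasp point (between the pads) lies 19 mm behind it; z points along the fingers, y is the direction in which the jaws open and shut (so a half turn about z gives the same grasp; the last joint's range is limited). The gripper opens to 87 mm and grips with 3 to 60 N. Pads are 19 mm wide; open, the fingers measure 117 mm over their backs; the gripper's body (75 mm by 190 mm) begins 51 mm behind the grasp point.
Start: joints at [70.881, 18.392, -4.016, 83.108, 1.295, 78.541, -3.26], TCP at [0.222, -0.611, 0.223] pointing down, gripper open.
Joint ranges: [-163.93, 163.93], [-17.29, 119.83], [-79.2, 71.16], [3.27, 140.29], [-89.18, 269.18], [5.43, 117.66], [-154.24, 154.24]. Speed limits (degrees/s): [147.25, 147.25, 180, 180, 180, 180, 180].

## Interface

Orientations are given as [roll, pitch, yaw] about the fixed x, y, z axes, in that order (R = Rz(yaw) Ry(pitch) Rx(roll)).
In Python, from cell import env gives the robot as it stands.
- The arm moves only by the tool servo_tool, never from a script. Its argument "increments" is a list that holds one entry, the list of rows, each a list of 7 numbers: the shift along the tool's x, y, z in m, then the turn, a rotation vector about the tool's x, y, z in degrees, then the opening, from -1 (shut) to 1 (fully open). In form: [[[dx, dy, dz, rx, ry, rz, fingers], ...]]. A call has 1 to 20 rows; each row is the pose to reach, as a shift and turn from the pose commanded when the call began, along the tool's axes at that moment; what a row does not reach only later rows make up. A row lasts 1/10 s, in which the tool goes at most 50 mm and 8.59 degrees, less where a joint would pass 70% of its speed; a pose out of reach is approached as far as the arm can. A call with a gripper value outside its range is refused whole. The fingers move at their own pace and stop on an object; "squeeze" is the grip in N (left out, the last holds). Time passes only in rows, so rows that repeat a pose let the fingers close. It gives the time, the measured TCP pose, the force and the opening at its end, in the units of the state.
- env.get_obs(): the state, without advancing time (a new reading comes with each control period).
- env.read_camera(name): name is "side" or "top" or "wrist"; returns a dict with "frame" (420x560x3 uint8, blue, green, red), "intrinsics" (3x3 intrinsics, pixels), "D" ([k1, k2, p1, p2, k3] as OpenCV has them; the pictures are not rectified), "rvec" (rotation vector, rad) and "tvec" (3), from world to camera coordinates, as OpenCV has them. Camera axes: x right, y down, z forward; pixel columns grow to the right and rows downward; lengths in m; the calibration is good to about 2 mm. A picture is of the moment at which its call begins. There is no depth.
- env.sign_off(): hands the job in, once; it reports no verdict.
The state is a dict: "time_s": time; "qpos": joint angles; "joint_velocities": joint speeds; "effort": joint torques, N m; "tool_pos": TCP position; "tool_rot": TCP orientation; "force": force on the tool from outside, world axes, zero at the start; "wrist_torque": the same for the moment, N m; "grip_width": finger opening in m.
Only numpy, scipy, OpenCV 4.12 (cv2) and the standard library are available. Lean on these libraries where they do the work, as an engineer would, in place of code of your own. Each camera call takes 0.05 s, during which the arm holds its last target.

## Task

The glue has set, so take the laminated wood blank out of the ratchet bar clamp using only pushes of the fingertips: nothing needs gripping, and the blank must not be lifted or tipped. Press the clamp's release pad down with a fingertip and, keeping it down, push the sliding jaw back along its bar until it is fully open; only then push the freed blank from behind, out between the jaws toward the robot, and leave it standing flat on the bench just in front of the clamp, completely clear of both jaw tips. Leave the sanding block and the small offcut where they are.

Things in the scene. Friction and masses are not known exactly. Their poses are not given: they have to be found in the camera images.
- clamp: Steel ratchet bar clamp lying low, screwed to the bench (never moves). Origin on the bench under the middle of its bar. y runs along the bar: 250 mm long, 18 mm wide (x -9 to +9), toothed top at z = 20 mm; a foot at each end, a stop to z = 31 mm at +y. Both jaws reach to -x (toward the robot), tips at x = -80 mm. The sliding jaw is on the +y side of the blank and opens toward +y.
- fixed_jaw_tip (a point): Front end of the fixed jaw's black face, 23 mm up, at clamp x = -80, y = -92.5 mm. The fixed jaw fills clamp y -121.5 to -92.5 mm, 42 mm high (49 mm near the bar). Axes as the clamp's.
- jaw_tip (a point): Front end of the sliding jaw's black face, 23 mm up, at clamp x = -80 mm; moves with the jaw. Behind the face (+y) the jaw arm is 40 mm thick, top at 36 mm; on the bar its carriage is 60 mm long, 43 mm wide (x), 41 mm high; the rocker's bearing ears and back end above it reach 58 mm. Axes as the clamp's.
- jaw (a joint): Position of the sliding jaw along the bar, m: 0 = closed on the blank, 0.075 = fully open, against its stop. It slides toward clamp +y against about 3 N of friction, only while the release is held down; otherwise the ratchet catches it. It stays where it is left.
- release (a joint): Angle of the sprung release rocker on the sliding jaw, rad: 0 = up (pawl in the teeth), 0.25 = fully down. The pawl is clear of the teeth above 0.19. It springs back when let go. Press it down before pushing the jaw: the pawl drags on the teeth under load.
- release_pad (a point): Middle of the top of the release pad, a ribbed steel plate 44 (clamp x) by 31 mm (clamp y), 57 mm above the bench. Pressed here it frees the jaw 6 mm down and stops solid at 8 mm (3 N rising to 7 N). 16.5 mm toward clamp +y stands the thumb rest, an upright plate fixed to the jaw, 46 mm wide (x), top at 76 mm: a fingertip holding the pad down bears on it to push the jaw. Axes as the clamp's.
- blank: Block of three glued strips (light, dark, light wood), 80 (x) by 60 (y) by 44 mm high, about 0.16 kg, loose on the bench, y faces between the jaws, its front sticking out toward the robot. Origin at the centre of its underside; axes as the clamp's at the start. Its back (+x) face is 25 to 40 mm in front of the bar's middle line; a fingertip gets behind it from above, over the bar.
- blank_back_left (a point): Middle height of the upright back left edge of the blank (its x = +40, y = +30 mm, z = 22 mm)
- blank_back_right (a point): Middle height of the upright back right edge of the blank (its x = +40, y = -30 mm, z = 22 mm)
- sanding_block: Cork sanding block wrapped in abrasive, 67 x 112 x 33 mm, loose; bystander. Origin under its middle.
- offcut: Small orange-brown sawn wood offcut, 45 x 60 x 30 mm, loose; bystander. Origin under its middle.

How it is judged:
By the outcome, as a careful person would: the job done as asked, in the order asked, and still so for the second after the job is handed in, with the robot touching nothing.
It also fails if it takes over 40 s, if anything falls off the work surface, if the arm or the gripper's body presses on something with over 40 N, if the wrist force passes 120 N, or if a joint passes its speed limit or range.

## Working session

There is one attempt and no reset: what is moved stays moved. The work goes in short steps, Python scripts to look and compute and a tool call to move; the robot and the scene stay as the last step left them, time stands still between calls to the robot, and variables do not carry over. Pictures are saved under pics/ and viewed, and the job is handed in when it is done.

Besides the shell and the picture viewer there is one more tool, called after ">>>" as a command line: name --argument value ..., lists and objects as JSON in quotes. servo_tool: Moves the arm, as the interface text tells. Its arguments: {"type":"object","properties":{"increments":{"type":"array","items":{"type":"array","items":{"type":"array","items":{"type":"number"}}}},"squeeze":{"type":"number"}},"required":["increments"]}

```bash
ls; mkdir -p pics
python3 - <<'E'
from cell import env
import cv2
o=env.get_obs(); print(o)
for n in ["side","top","wrist"]:
    c=env.read_camera(n); cv2.imwrite(f"pics/{n}0.png",c["frame"]); print(n,c["intrinsics"].tolist(),c["D"],c["rvec"],c["tvec"])
E
```

```text
pics
{'time_s': 0.0, 'qpos': array([70.88062695, 18.43840763, -4.01628231, 83.17658106,  1.29566961,
       78.54108895, -3.26000323]), 'joint_velocities': array([-0.03332806,  0.00987831, -0.04742566,  0.05687164, -0.08708379,
        0.02374582, -0.08683331]), 'effort': array([ 2.74385802e-04, -4.91296721e+01, -4.04117480e-01, -3.12534714e+01,
       -6.39734580e-02,  4.39442054e-02,  1.78533965e-04]), 'tool_pos': array([ 0.22129819, -0.61056241,  0.22145431]), 'tool_rot': array([-1.79889210e+02,  6.29502252e-03,  1.99300089e+01]), 'force': array([-0.14410837,  0.59099673, -0.76256497]), 'wrist_torque': array([-0.01168527, -0.04022954,  0.02001689]), 'grip_width': 0.08691830013460719}
side [[384.63515200238606, 0.0, 281.09414341307814], [0.0, 384.63515200238606, 211.27855431989147], [0.0, 0.0, 1.0]] [0.01113742 0.         0.         0.         0.        ] [ 2.2745929  -0.47822742  0.21973663] [-0.35371191  0.24430148  0.7088851 ]
top [[474.2637044698379, 0.0, 286.55108105365997], [0.0, 474.2637044698379, 205.91804532335686], [0.0, 0.0, 1.0]] [0.01533149 0.         0.         0.         0.        ] [ 2.13688828 -2.17307736  0.14053567] [0.11838067 0.41142579 0.98277424]
wrist [[364.53756202975643, 0.0, 281.7086553915336], [0.0, 364.53756202975643, 207.62183604882662], [0.0, 0.0, 1.0]] [-0.04546392  0.          0.          0.          0.        ] [-2.35722582  1.65127015  0.25958411] [-0.64953924 -0.03810987  0.39228933]
```

View pics/side0.png

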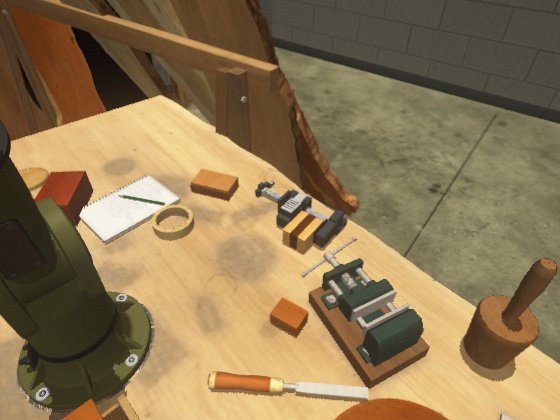

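View pics/top0.png

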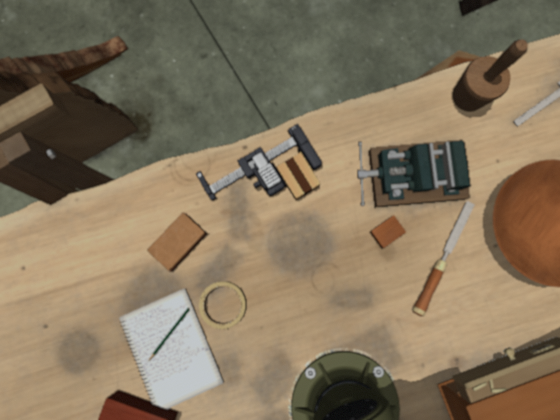

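View pics/wrist0.png

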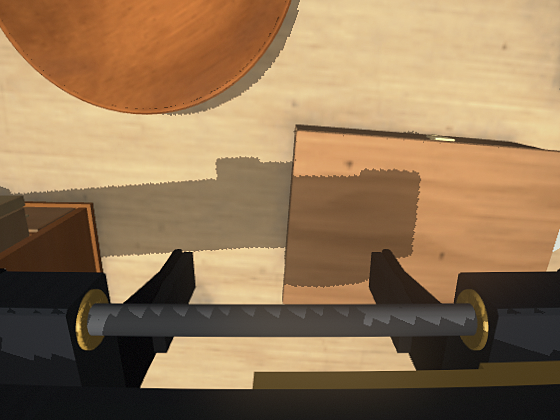

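The top view shows the clamp around (262,165) with the blank at (298,177). The sanding block is at (177,242) and the offcut at (388,232). In the side view the clamp is around (300,212). Next I'll zoom in.

```bash
cat > h.py <<'E'
import cv2, numpy as np
def cam(c):
    R=cv2.Rodrigues(np.array(c["rvec"]))[0]; t=np.array(c["tvec"]).ravel(); return np.array(c["intrinsics"]),np.array(c["D"]),R,t
def ray(c,uv):
    K,D,R,t=cam(c); p=cv2.undistortPoints(np.array([[uv]],float),K,D)[0,0]
    return -R.T@t, R.T@np.array([p[0],p[1],1.])
def onz(c,uv,z):
    o,d=ray(c,uv); return o+d*(z-o[2])/d[2]
def tri(c1,a,c2,b):
    o1,d1=ray(c1,a);o2,d2=ray(c2,b)
    s=np.linalg.lstsq(np.c_[d1,-d2],o2-o1,rcond=None)[0]
    p,q=o1+s[0]*d1,o2+s[1]*d2
    return (p+q)/2,np.linalg.norm(p-q)
def proj(c,P):
    K,D,R,t=cam(c); return cv2.projectPoints(np.array(P,float).reshape(-1,3),np.array(c["rvec"],float),t,K,D)[0].reshape(-1,2)
def crop(c,x,y,w,h,s,f):
    cv2.imwrite(f,cv2.resize(c["frame"][y:y+h,x:x+w],None,fx=s,fy=s,interpolation=cv2.INTER_CUBIC))
E
python3 - <<'E'
from cell import env
from h import *
import pickle
t=env.read_camera("top");s=env.read_camera("side");pickle.dump((t,s),open("ts0.pkl","wb"))
crop(t,190,115,140,100,5.7,"pics/tc.png");crop(s,245,170,110,90,6.5,"pics/sc.png")
for n,p in dict(clampmid=(255,163),blank=(299,176),sand=(177,242),off=(388,232),vise=(420,172),mallet=(490,75)).items(): print(n,onz(t,p,0.03))
E
```

```text
clampmid [0.50691945 0.17760308 0.03      ]
blank [0.47698092 0.08376027 0.03      ]
sand [0.34043237 0.34261312 0.03      ]
off [ 0.35398692 -0.10108141  0.03      ]
vise [ 0.4812496  -0.17507328  0.03      ]
mallet [ 0.69464901 -0.33909649  0.03      ]
```

View pics/tc.png

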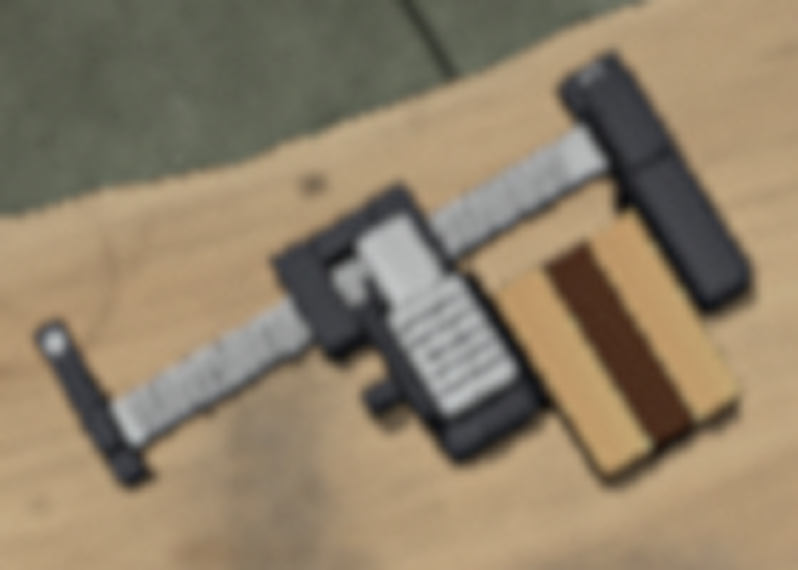

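View pics/sc.png

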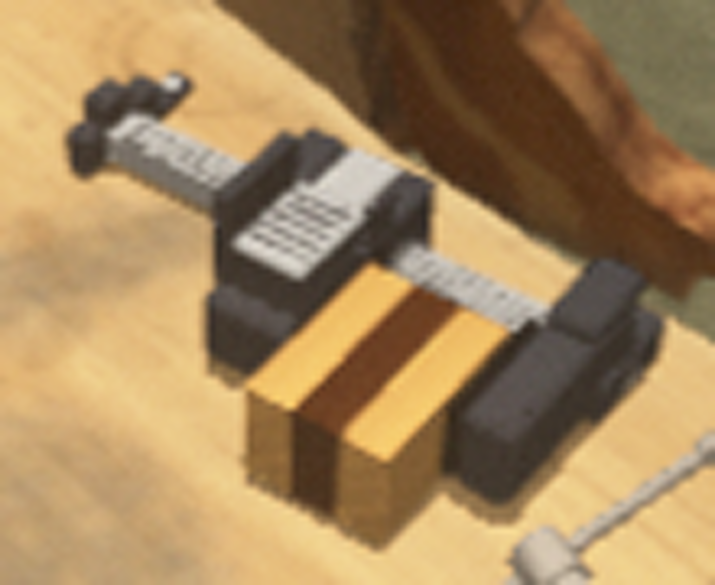

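Run:
```python
from h import *
import pickle
t,s=pickle.load(open("ts0.pkl","rb"))
T=lambda p:(190+p[0]/5.7-.4,115+p[1]/5.7-.4); S=lambda p:(245+p[0]/6.5-.4,170+p[1]/6.5-.4)
P={}
for n,a,b in [("bBL",(497,288),(380,265)),("bBR",(620,218),(510,328)),("bFR",(738,398),(388,462)),("bFL",(608,475),(248,388)),
 ("padFL",(447,415),(232,242)),("padFR",(517,360),(303,280))]:
    P[n],e=tri(t,T(a),s,S(b)); print(n,P[n].round(4),"gap",round(e,4), "top@",onz(t,T(a),.044 if n[0]=='b' else .057).round(4)[:2])
a=onz(t,T((120,430)),.02);b=onz(t,T((595,150)),.02);print("bar",a,b,np.degrees(np.arctan2(*(a-b)[[1,0]])))
for n,p in dict(handle_end=(363,143),handle_mid=(363,175),h2=(362,205),malletend=(520,43)).items(): print(n,onz(t,p,.08))
# vise top, mallet handle top triangulate
print(tri(t,(363,145),s,(354,240)),tri(t,(363,203),s,(303,274)),tri(t,(520,44),s,(545,265)))
```

```text
bBL [0.5004 0.1303 0.0413] gap 0.0029 top@ [0.4984 0.1307]
bBR [0.528  0.0835 0.0394] gap 0.0054 top@ [0.5242 0.0845]
bFR [0.4584 0.0413 0.0404] gap 0.0047 top@ [0.4555 0.0423]
bFL [0.4293 0.0904 0.0426] gap 0.003 top@ [0.4276 0.0908]
padFL [0.4498 0.1491 0.0554] gap 0.0016 top@ [0.4488 0.1493]
padFR [0.4686 0.1239 0.0516] gap 0.0022 top@ [0.4687 0.1235]
bar [0.45139758 0.27409444 0.02      ] [0.55686411 0.09283123 0.02      ] 120.19263908366979
handle_end [ 0.53376181 -0.04722151  0.08      ]
handle_mid [ 0.46712924 -0.04475028  0.08      ]
h2 [ 0.40573171 -0.0404398   0.08      ]
malletend [ 0.74265345 -0.38367804  0.08      ]
(array([ 0.5256504 , -0.04432346,  0.09817061]), np.float64(0.0016769662262708265)) (array([ 0.41356645, -0.04744867,  0.05029227]), np.float64(0.0003331634102006515)) (array([ 0.66269067, -0.29928541,  0.23860243]), np.float64(0.002643922769526777))
```

```bash
cat >> h.py <<'E'
from scipy.spatial.transform import Rotation as Ro
def inc(p0,rpy0,p1,rpy1):
    A=Ro.from_euler("xyz",rpy0,degrees=True);B=Ro.from_euler("xyz",rpy1,degrees=True)
    return np.r_[A.inv().apply(np.array(p1)-p0),(A.inv()*B).as_rotvec(degrees=True)].round(4)
E
python3 - <<'E'
from h import *
from cell import env
w=env.read_camera("wrist");K,D,R,t=cam(w);c=-R.T@t;print(c,R[2])
print("cam in tool",Ro.from_euler("xyz",[180,0,20],degrees=True).inv().apply(c-np.array([.2213,-.6106,.2215])))
print(inc([.222,-.611,.223],[180,0,20],[.48,-.36,.30],[180,0,20]))
print(inc([.48,-.36,.30],[180,0,20],[.42,.08,.28],[180,0,30]))
E
```

```text
[ 0.30010751 -0.58293465  0.38456435] [-0.28633551 -0.10299204 -0.95257788]
cam in tool [ 0.08351694  0.00095683 -0.16306435]
[ 0.3283 -0.1476 -0.077   0.      0.      0.    ]
[  0.0941  -0.434    0.02    -0.       0.     -10.    ]
```

>>> servo_tool --increments '[[[0.015, -0.007, -0.01, 0, 0, 0, 0], [0.045, -0.02, -0.02, 0, 0, 0, -1], [0.08, -0.035, -0.035, 0, 0, 0, -1], [0.115, -0.05, -0.05, 0, 0, 0, -1], [0.15, -0.07, -0.06, 0, 0, 0, -1], [0.185, -0.085, -0.07, 0, 0, 0, -1], [0.22, -0.1, -0.077, 0, 0, 0, -1], [0.255, -0.115, -0.077, 0, 0, 0, -1], [0.29, -0.13, -0.077, 0, 0, 0, -1], [0.315, -0.14, -0.077, 0, 0, 0, -1], [0.325, -0.146, -0.077, 0, 0, 0, -1], [0.328, -0.148, -0.077, 0, 0, 0, -1]]]'

```text
time_s: 1.5
tool_pos: [0.4805, -0.3582, 0.3001]
tool_rot: [180.0, -0.0, 20.1]
force: [-0.6, -0.4, 0.2]
grip_width: 0.0021
```

>>> servo_tool --increments '[[[0.003, -0.015, 0.001, 0, 0, 0, -1], [0.01, -0.045, 0.002, 0, 0, -1, -1], [0.018, -0.08, 0.004, 0, 0, -2, -1], [0.026, -0.12, 0.006, 0, 0, -3, -1], [0.035, -0.16, 0.008, 0, 0, -4, -1], [0.044, -0.2, 0.01, 0, 0, -5, -1], [0.052, -0.24, 0.012, 0, 0, -6, -1], [0.061, -0.28, 0.014, 0, 0, -7, -1], [0.07, -0.32, 0.016, 0, 0, -8, -1], [0.079, -0.36, 0.018, 0, 0, -9, -1], [0.086, -0.4, 0.02, 0, 0, -10, -1], [0.092, -0.423, 0.02, 0, 0, -10, -1], [0.094, -0.434, 0.02, 0, 0, -10, -1], [0.094, -0.434, 0.02, 0, 0, -10, -1]]]'

```text
time_s: 2.9
tool_pos: [0.4194, 0.08, 0.2797]
tool_rot: [179.9, 0.0, 30.0]
force: [0.1, 0.1, -0.3]
grip_width: 0.0008
```

Run:
```python
from h import *
from cell import env
import pickle
w=env.read_camera("wrist");pickle.dump(w,open("w1.pkl","wb"));cv2.imwrite("pics/w1.png",w["frame"]);o=env.get_obs();print(o["time_s"],o["tool_pos"],o["tool_rot"],o["qpos"],o["force"],o["grip_width"])
```

```text
2.95 [0.41972239 0.07851546 0.27955577] [1.79927013e+02 2.61377765e-02 2.98376456e+01] [ 31.02212954 -11.53353585 -38.64640565 105.92972266  -7.14651066
  83.1743921  -66.36466436] [-0.31101619 -1.45881637  0.16869805] 0.00036236437671717823
```

View pics/w1.png

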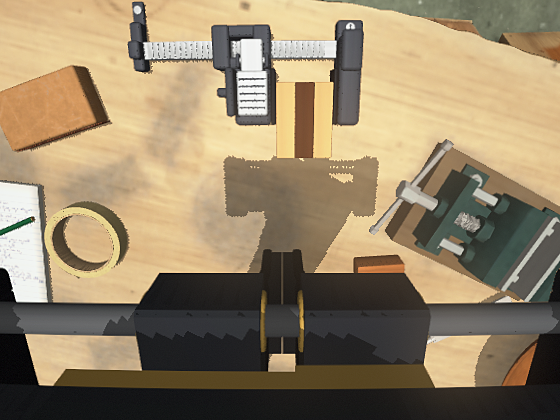

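The wrist view shows the clamp bar from (140,45) to (348,60). The pad is at about (252,95), and the blank top spans columns 276–333 and rows 83–158. I'll take a second view from farther ahead.

>>> servo_tool --increments '[[[0.02, 0, 0, 0, 0, 0, -1], [0.045, 0, 0, 0, 0, 0, -1], [0.07, -0.005, 0, 0, 0, 0, -1], [0.075, -0.01, 0, 0, 0, 0, -1], [0.075, -0.01, 0, 0, 0, 0, -1], [0.075, -0.01, 0, 0, 0, 0, -1]]]'

```text
time_s: 3.55
tool_pos: [0.4794, 0.1244, 0.2792]
tool_rot: [180.0, 0.1, 29.8]
force: [0.5, -0.7, 0.3]
grip_width: 0.0002
```

Run:
```python
from h import *
from cell import env
import pickle
w=env.read_camera("wrist");pickle.dump(w,open("w2.pkl","wb"));o=env.get_obs();print(o["time_s"],o["tool_pos"],o["tool_rot"],o["force"],w["rvec"])
w1=pickle.load(open("w1.pkl","rb"))
crop(w1,120,0,250,170,3.2,"pics/w1c.png");cv2.imwrite("pics/w2.png",w["frame"]);crop(w,120,60,250,187,3.2,"pics/w2c.png")
```

```text
3.6 [0.47945101 0.12439532 0.27935177] [1.79950377e+02 6.67791676e-02 2.98204591e+01] [-0.44238586 -0.41530377 -0.56204519] [-2.47883502  1.43516676  0.22476259]
```

View pics/w1c.png

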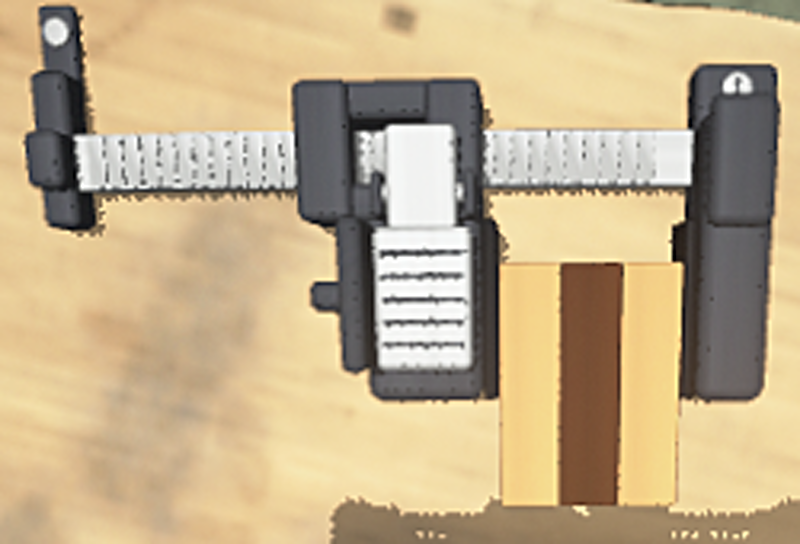

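View pics/w2.png

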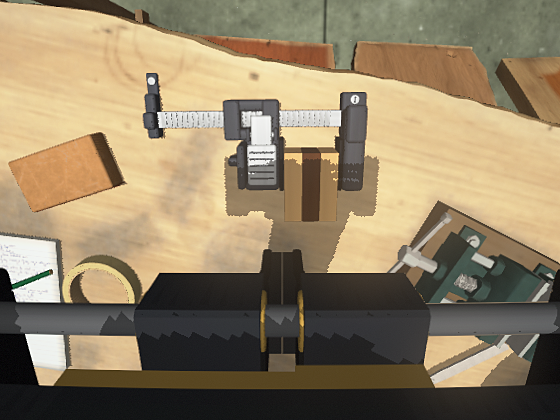

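View pics/w2c.png

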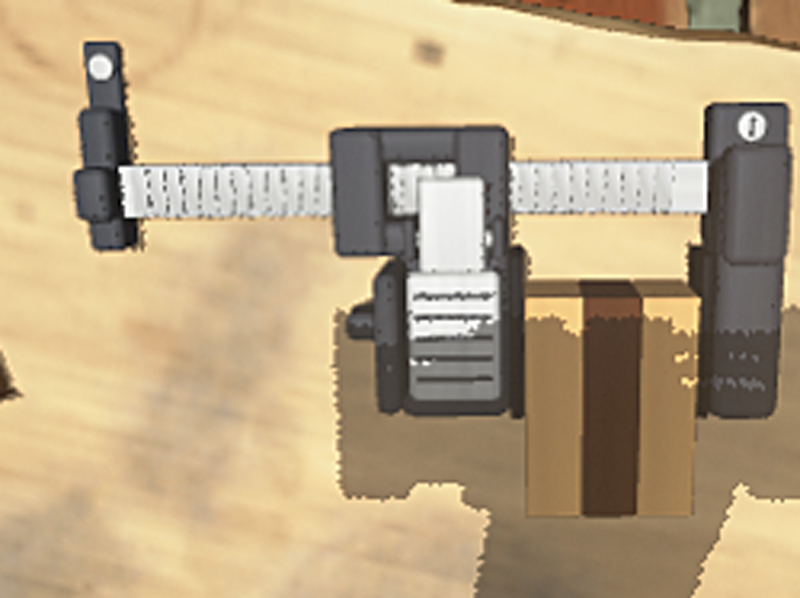

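Run:
```python
from h import *
import pickle
w1=pickle.load(open("w1.pkl","rb"));w2=pickle.load(open("w2.pkl","rb"))
A=lambda p:(120+p[0]/3.2-.3,p[1]/3.2-.3);B=lambda p:(120+p[0]/3.2-.3,60+p[1]/3.2-.3)
pts=dict(bBL=((498,263),(525,295)),bBR=((683,263),(699,296)),bFL=((501,503),(526,516)),bFR=((678,505),(693,516)),
pBL=((373,228),(407,273)),pBR=((470,228),(500,272)),pFL=((377,367),(409,401)),pFR=((472,370),(500,402)),
barR=((691,158),(706,187)),barL=((80,163),(121,192)),fixFR=((700,398),(706,415)),restFtop=((362,370),(398,412)))
P={}
for n,(a,b) in pts.items():
    P[n],e=tri(w1,A(a),w2,B(b));print(n,P[n].round(4),round(e,4))
H=dict(b=.044,p=.057)
Q={n:(onz(w1,A(a),H.get(n[0],.02))+onz(w2,B(b),H.get(n[0],.02)))/2 for n,(a,b) in pts.items()}
for n in Q:print(n,Q[n].round(4), (onz(w1,A(pts[n][0]),H.get(n[0],.02))-onz(w2,B(pts[n][1]),H.get(n[0],.02))).round(4))
pad=sum(Q[k] for k in("pBL","pBR","pFL","pFR"))/4
bl=sum(Q[k] for k in("bBL","bBR","bFL","bFR"))/4
d=Q["barL"]-Q["barR"];yaw=np.degrees(np.arctan2(d[1],d[0]))-90;print("yaw",yaw,np.linalg.norm(d))
for a,b in(("bFL","bBL"),("bFR","bBR"),("pFL","pBL"),("pFR","pBR")):
  d=Q[b]-Q[a];print(a,np.degrees(np.arctan2(d[1],d[0])),np.linalg.norm(d))
ex=np.array([np.cos(np.radians(yaw)),np.sin(np.radians(yaw)),0]);ey=np.array([-ex[1],ex[0],0])
o=Q["barR"]; 
print("pad",pad,"blank",bl)
for n in list(Q): print(n,((Q[n]-o)@ex).round(4),((Q[n]-o)@ey).round(4))
```

```text
bBL [0.4973 0.1318 0.0388] 0.0004
bBR [0.5274 0.0797 0.0412] 0.0002
bFL [0.43   0.0923 0.0477] 0.0001
bFR [0.4593 0.0393 0.0449] 0.0004
pBL [0.4866 0.1705 0.0557] 0.0001
pBR [0.5018 0.1441 0.0543] 0.0005
pFL [0.4501 0.1493 0.0606] 0.0004
pFR [0.4643 0.1225 0.0579] 0.0
barR [0.5601 0.0928 0.0149] 0.0003
barL [0.4549 0.2736 0.0156] 0.0011
fixFR [0.4927 0.0517 0.0351] 0.0032
restFtop [0.4488 0.1516 0.0752] 0.0002
bBL [0.4976 0.1319 0.044 ] [-0.001  -0.0003  0.    ]
bBR [0.5274 0.0801 0.044 ] [-0.0003 -0.0005  0.    ]
bFL [0.4291 0.0919 0.044 ] [0.0006 0.0003 0.    ]
bFR [0.4591 0.0391 0.044 ] [ 0.0003 -0.0002  0.    ]
pBL [0.4867 0.1704 0.057 ] [-0.0003 -0.      0.    ]
pBR [0.502  0.1441 0.057 ] [-0.0007  0.0001  0.    ]
pFL [0.4494 0.1494 0.057 ] [0.0008 0.0001 0.    ]
pFR [0.4642 0.1224 0.057 ] [0.0002 0.0001 0.    ]
barR [0.5575 0.0963 0.044 ] [-0.004  -0.0032  0.    ]
barL [0.4593 0.2649 0.044 ] [-0.0034 -0.0038  0.    ]
fixFR [0.4917 0.0483 0.02  ] [ 0.004  -0.0012  0.    ]
restFtop [0.4378 0.1528 0.02  ] [0.009  0.0069 0.    ]
yaw 30.20242982921704 0.19511446597362472
bFL 30.334492229758148 0.07934719707833028
bFR 30.997036237180925 0.07961360458298306
pFL 29.448721349321943 0.042845769088663666
pFR 29.885856805963204 0.043633710704985035
pad [0.47557698 0.14658759 0.057     ] blank [0.47830139 0.08575146 0.044     ]
bBL -0.0338 0.061
bBR -0.0342 0.0012
bFL -0.1131 0.0608
bFR -0.1138 0.0001
pBL -0.0238 0.0997
pBR -0.0239 0.0693
pFL -0.0667 0.1003
pFR -0.0675 0.0696
barR 0.0 0.0
barL 0.0 0.1951
fixFR -0.081 -0.0083
restFtop -0.075 0.1091
```

Sizes check out: the blank measures 79.5 × 60 mm, the pad 43 × 30.6 mm at a height of about 57 mm, and the clamp yaw is 30°. Now I'll descend over the pad, 3 mm off its middle and away from the thumb rest.

>>> servo_tool --increments '[[[0.004, -0.009, 0.015, 0, 0, 0, -1], [0.008, -0.018, 0.04, 0, 0, 0, -1], [0.008, -0.018, 0.07, 0, 0, 0, -1], [0.008, -0.018, 0.1, 0, 0, 0, -1], [0.008, -0.018, 0.13, 0, 0, 0, -1], [0.008, -0.018, 0.16, 0, 0, 0, -1], [0.008, -0.018, 0.185, 0, 0, 0, -1], [0.008, -0.018, 0.2, 0, 0, 0, -1], [0.008, -0.018, 0.203, 0, 0, 0, -1], [0.008, -0.018, 0.203, 0, 0, 0, -1], [0.008, -0.018, 0.203, 0, 0, 0, -1]]]'

```text
time_s: 4.7
tool_pos: [0.4787, 0.1459, 0.0777]
tool_rot: [179.9, -0.1, 29.9]
force: [-0.0, -0.3, -0.6]
grip_width: 0.0002
```

Run:
```python
from h import *
from cell import env
s=env.read_camera("side");crop(s,235,150,130,100,6,"pics/s3.png");w=env.read_camera("wrist");cv2.imwrite("pics/w3.png",w["frame"]);o=env.get_obs();print(o["time_s"],o["tool_pos"],o["tool_rot"],o["force"])
```

```text
4.8 [0.47885325 0.14582219 0.0777514 ] [ 1.79934086e+02 -1.23132913e-01  2.99191834e+01] [-0.27070017 -0.64779106 -0.35690496]
```

View pics/s3.png

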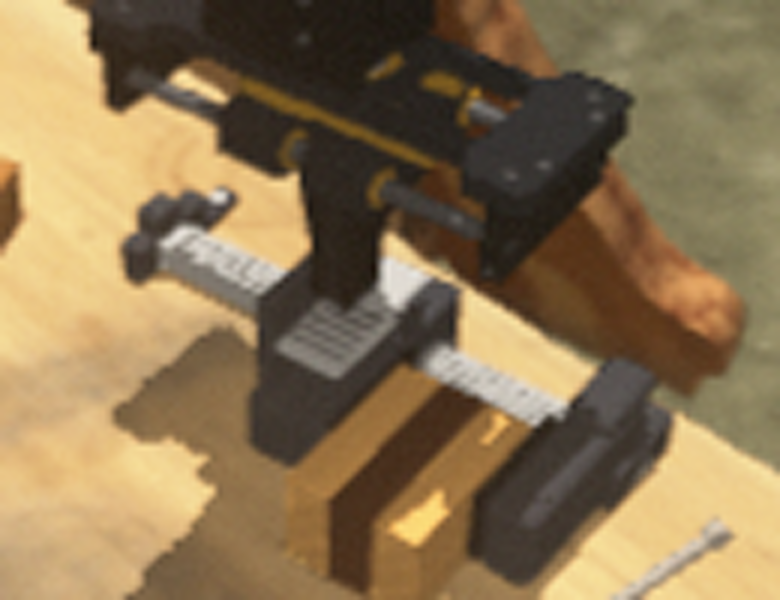

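View pics/w3.png

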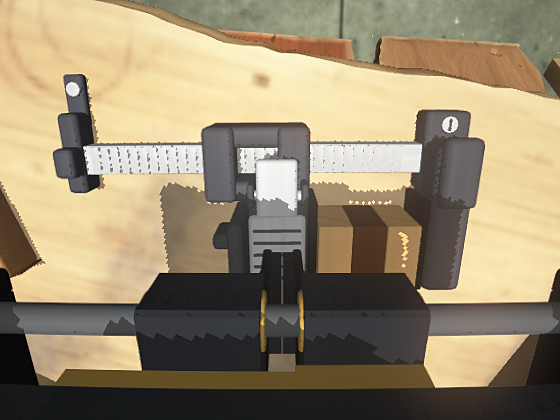

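The fingertip is over the pad and clear of the thumb rest. Pressing down slowly.

>>> servo_tool --increments '[[[-0.004, 0, 0.006, 0, 0, 0, -1], [-0.004, 0, 0.012, 0, 0, 0, -1], [-0.004, 0, 0.017, 0, 0, 0, -1], [-0.004, 0, 0.02, 0, 0, 0, -1], [-0.004, 0, 0.022, 0, 0, 0, -1], [-0.004, 0, 0.024, 0, 0, 0, -1], [-0.004, 0, 0.024, 0, 0, 0, -1]]]'

```text
time_s: 5.5
tool_pos: [0.4735, 0.143, 0.0524]
tool_rot: [180.0, 0.2, 29.9]
force: [-3.9, -2.5, 6.5]
grip_width: 0.0009
```

>>> servo_tool --increments '[[[0, 0, 0.001, 0, 0, 0, -1], [0, 0, 0.002, 0, 0, 0, -1], [0, 0, 0.002, 0, 0, 0, -1]]]'

```text
time_s: 5.8
tool_pos: [0.4735, 0.143, 0.0506]
tool_rot: [180.0, 0.2, 29.9]
force: [-5.2, -2.3, 8.0]
grip_width: 0.0006
```

Run:
```python
from h import *
from cell import env
o=env.get_obs();print(o["time_s"],o["tool_pos"],o["tool_rot"],o["force"],o["wrist_torque"])
w=env.read_camera("wrist");crop(w,180,100,280,200,2.8,"pics/w4.png");o=env.get_obs();print(o["tool_pos"],o["force"])
s=env.read_camera("side");crop(s,235,150,130,100,6,"pics/s4.png")
```

```text
5.8 [0.47346308 0.14295432 0.05062131] [1.79979283e+02 1.64689059e-01 2.99249251e+01] [-5.21742237 -2.33684563  7.95175008] [-0.55742623  0.95577948 -0.03542675]
[0.47343917 0.14291914 0.05064514] [-4.79037445 -1.89646997  8.04529064]
```

View pics/w4.png

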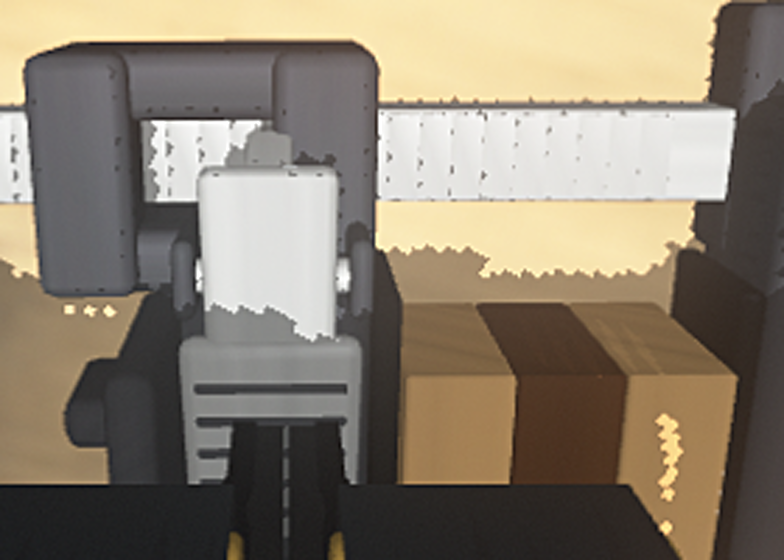

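View pics/s4.png

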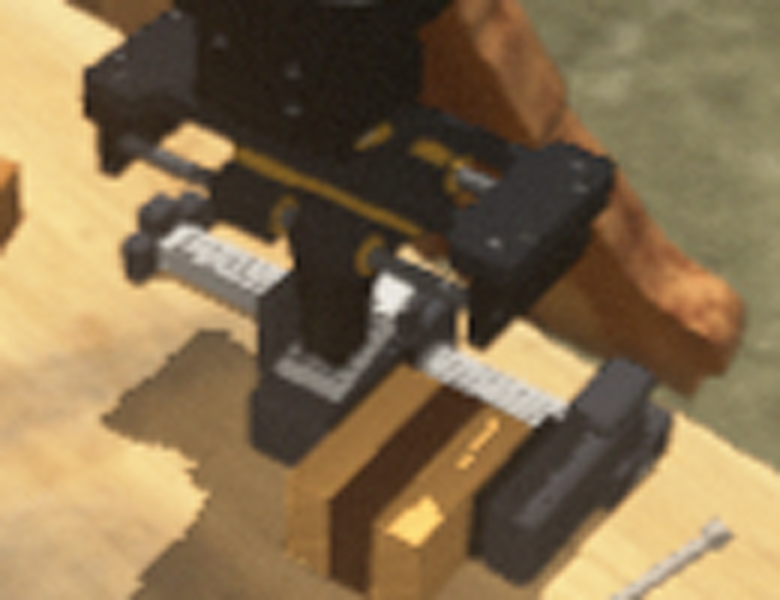

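>>> servo_tool --increments '[[[0, 0, 0.001, 0, 0, 0, -1], [0, 0, 0.002, 0, 0, 0, -1], [0, 0, 0.002, 0, 0, 0, -1], [0, -0.002, 0.002, 0, 0, 0, -1], [0, -0.005, 0.002, 0, 0, 0, -1], [0, -0.008, 0.002, 0, 0, 0, -1], [0, -0.012, 0.002, 0, 0, 0, -1], [0, -0.016, 0.002, 0, 0, 0, -1], [0, -0.02, 0.002, 0, 0, 0, -1], [0, -0.02, 0.002, 0, 0, 0, -1]]]'

```text
time_s: 6.9
tool_pos: [0.464, 0.1593, 0.0498]
tool_rot: [179.8, 0.2, 29.9]
force: [-7.1, -5.3, 17.1]
grip_width: 0.0003
```

Run:
```python
from h import *
from cell import env
o=env.get_obs();print(o["time_s"],o["tool_pos"],o["tool_rot"],o["force"],o["wrist_torque"])
w=env.read_camera("wrist");crop(w,180,100,280,200,2.8,"pics/w5.png")
```

```text
6.9 [0.46401769 0.15931415 0.04981866] [179.82748292   0.19551509  29.90891566] [-7.09904236 -5.25969831 17.05527168] [-1.3399762   1.51850543  0.05224733]
```

View pics/w5.png

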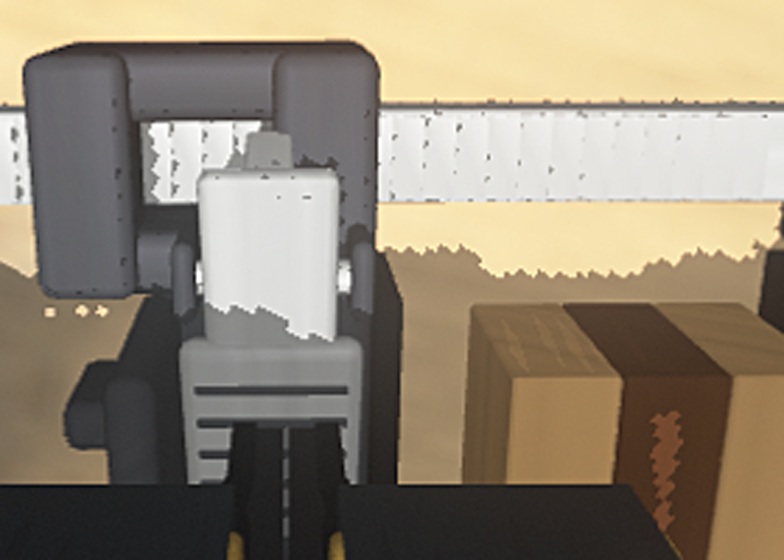

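The jaw is moving with the fingertip and the release is staying down, so I'll continue.

>>> servo_tool --increments '[[[0, -0.003, 0, 0, 0, 0, -1], [0, -0.007, 0, 0, 0, 0, -1], [0, -0.012, 0, 0, 0, 0, -1], [0, -0.017, 0, 0, 0, 0, -1], [0, -0.022, 0, 0, 0, 0, -1], [0, -0.027, 0, 0, 0, 0, -1], [0, -0.032, 0, 0, 0, 0, -1], [0, -0.037, 0, 0, 0, 0, -1], [0, -0.042, 0, 0, 0, 0, -1], [0, -0.046, 0, 0, 0, 0, -1], [0, -0.049, 0, 0, 0, 0, -1], [0, -0.051, 0, 0, 0, 0, -1], [0, -0.053, 0, 0, 0, 0, -1], [0, -0.053, 0, 0, 0, 0, -1]]]'

```text
time_s: 8.35
tool_pos: [0.4374, 0.2051, 0.0498]
tool_rot: [179.8, 0.2, 29.9]
force: [-7.2, -6.9, 18.7]
grip_width: 0.0004
```

>>> servo_tool --increments '[[[0, -0.002, 0, 0, 0, 0, -1], [0, -0.004, 0, 0, 0, 0, -1], [0, -0.006, 0, 0, 0, 0, -1], [0, -0.006, 0, 0, 0, 0, -1]]]'

```text
time_s: 8.75
tool_pos: [0.4356, 0.2082, 0.0498]
tool_rot: [179.6, 0.2, 29.8]
force: [-4.3, -10.9, 18.5]
grip_width: 0.0004
```

Run:
```python
from h import *
from cell import env
o=env.get_obs();print(o["time_s"],o["tool_pos"],o["tool_rot"],o["force"],o["wrist_torque"])
w=env.read_camera("wrist");cv2.imwrite("pics/w6.png",w["frame"])
```

```text
8.75 [0.43561866 0.2081538  0.0497828 ] [179.63854212   0.23830136  29.83053673] [ -4.31158993 -10.94429117  18.49091823] [-2.51427063  0.98342012 -0.12567232]
```

View pics/w6.png

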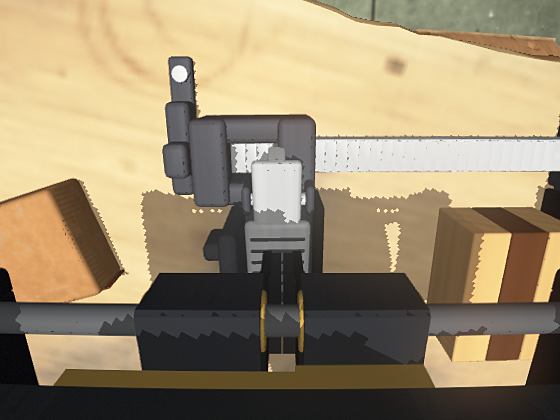

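>>> servo_tool --increments '[[[0, -0.002, 0, 0, 0, 0, -1], [0, -0.004, 0, 0, 0, 0, -1], [0, -0.006, 0, 0, 0, 0, -1], [0, -0.006, 0, 0, 0, 0, -1], [0, -0.006, 0, 0, 0, 0, -1]]]'

```text
time_s: 9.3
tool_pos: [0.4346, 0.2113, 0.05]
tool_rot: [179.5, 0.2, 29.7]
force: [-1.1, -14.4, 17.9]
grip_width: 0.0004
```

Run:
```python
from h import *
from cell import env
import pickle
o=env.get_obs();print(o["time_s"],o["tool_pos"],o["tool_rot"],o["force"],o["wrist_torque"])
w=env.read_camera("wrist");pickle.dump(w,open("w7.pkl","wb"));crop(w,130,40,280,200,2.8,"pics/w7.png")
w1=pickle.load(open("w1.pkl","rb"))
```

```text
9.3 [0.43456512 0.21125022 0.04997481] [1.79460264e+02 1.63093042e-01 2.97263857e+01] [ -1.07926256 -14.35658529  17.91792254] [-3.44383329  0.09287675 -0.14694078]
```

View pics/w7.png

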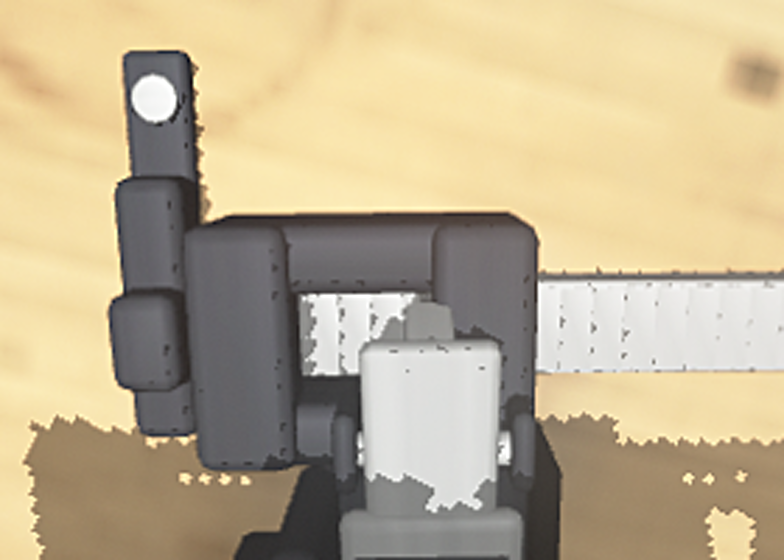

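Run:
```python
from h import *
import pickle
w=pickle.load(open("w7.pkl","rb"));w1=pickle.load(open("w1.pkl","rb"))
ey=np.array([-.5,.866,0]);ex=np.array([.866,.5,0])
C=lambda p:(130+p[0]/2.8-.3,40+p[1]/2.8-.3);A=lambda p:(120+p[0]/3.2-.3,p[1]/3.2-.3)
for p in[(342,512),(524,512)]:
  q=onz(w,C(p),.055);print("pad",q,q@ey)
print("before",[np.array(p)@ey for p in([.4867,.1704,0],[.502,.1441,0])])
# carriage top right-back corner z .041, then
for p in[(538,235),(190,235)]: q=onz(w,C(p),.041);print("carr",q@ey)
for p in[(482,85),(296,90)]: q=onz(w1,A(p),.041);print("carr before",q@ey)
```

```text
pad [0.45047826 0.23575316 0.055     ] -0.021076897965819817
pad [0.46521895 0.20977153 0.055     ] -0.05094733066061969
before [np.float64(-0.09578360000000001), np.float64(-0.1262094)]
carr -0.053604016809688806
carr 0.0036621519309326263
carr before -0.12957994249624505
carr before -0.07088996880462141
```

The jaw measures 75 mm open and sits against its stop. Lifting off the pad now.

>>> servo_tool --increments '[[[0, 0, -0.003, 0, 0, 0, -1], [0, 0, -0.01, 0, 0, 0, -1], [0, 0, -0.025, 0, 0, 0, -1], [0, 0, -0.045, 0, 0, 0, -1], [0, 0, -0.065, 0, 0, 0, -1], [0, 0, -0.085, 0, 0, 0, -1], [0, 0, -0.09, 0, 0, 0, -0.65], [0, 0, -0.09, 0, 0, 0, -0.65], [0, 0, -0.09, 0, 0, 0, -0.65]]]'

```text
time_s: 10.25
tool_pos: [0.4314, 0.2171, 0.1378]
tool_rot: [-180.0, 0.1, 29.9]
force: [0.0, -0.5, -0.6]
grip_width: 0.0132
```

Run:
```python
from h import *
from cell import env
import pickle
o=env.get_obs();print(o["time_s"],o["tool_pos"],o["tool_rot"],o["force"],o["grip_width"])
w=env.read_camera("wrist");cv2.imwrite("pics/w8.png",w["frame"])
t=env.read_camera("top");crop(t,190,115,140,100,5.7,"pics/t8.png")
print(inc(o["tool_pos"],o["tool_rot"],[.5233,.1122,o["tool_pos"][2]],[180,0,30]))
```

```text
10.25 [0.43141829 0.21714431 0.13781913] [-1.79987076e+02  5.85993381e-02  2.99435425e+01] [ 0.00269312 -0.48116567 -0.57718866] 0.013245793111746665
[ 2.720e-02  1.368e-01 -1.000e-04 -1.300e-02  5.860e-02 -5.650e-02]
```

View pics/w8.png

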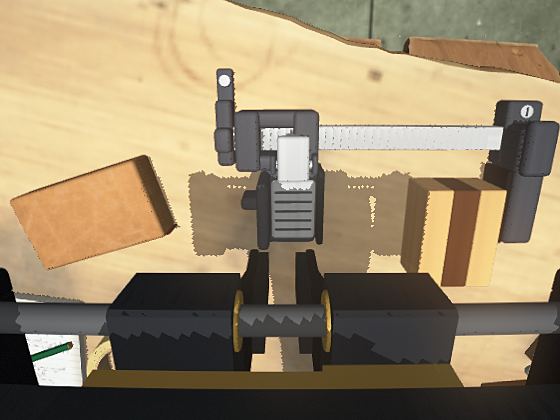

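View pics/t8.png

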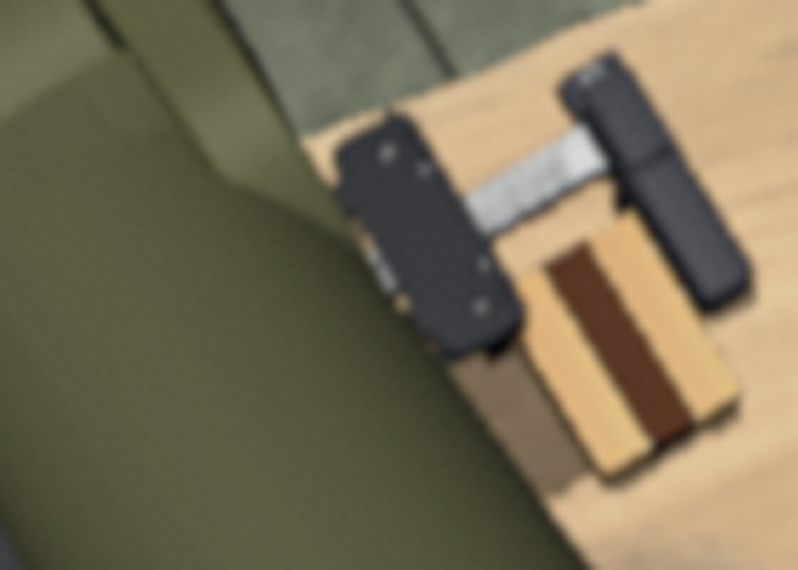

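The jaw is open, the release has sprung back and the blank hasn't moved. Moving to behind the blank.

>>> servo_tool --increments '[[[0.003, 0.012, 0, 0, 0, 0, -0.65], [0.008, 0.035, 0, 0, 0, 0, -0.65], [0.014, 0.065, 0, 0, 0, 0, -0.65], [0.02, 0.095, 0, 0, 0, 0, -0.65], [0.025, 0.122, 0.005, 0, 0, 0, -0.65], [0.027, 0.134, 0.02, 0, 0, 0, -0.65], [0.027, 0.137, 0.045, 0, 0, 0, -0.65], [0.027, 0.137, 0.06, 0, 0, 0, -0.65], [0.027, 0.137, 0.07, 0, 0, 0, -0.65], [0.027, 0.137, 0.07, 0, 0, 0, -0.65], [0.027, 0.137, 0.07, 0, 0, 0, -0.65]]]'

```text
time_s: 11.45
tool_pos: [0.5237, 0.1128, 0.0689]
tool_rot: [-180.0, -0.0, 30.0]
force: [1.4, 0.5, 0.8]
grip_width: 0.0154
```

Run:
```python
from h import *
from cell import env
o=env.get_obs();print(o["time_s"],o["tool_pos"],o["tool_rot"],o["force"],o["grip_width"])
w=env.read_camera("wrist");cv2.imwrite("pics/w9.png",w["frame"])
s=env.read_camera("side");crop(s,235,150,130,100,6,"pics/s9.png")
print(inc(o["tool_pos"],o["tool_rot"],[.5233,.1122,.026],[180,0,30]))
```

```text
11.45 [0.52370376 0.11277026 0.06885305] [-1.79998804e+02 -2.28837044e-02  3.00009883e+01] [1.40070968 0.47171513 0.84279923] 0.015403902714509874
[-0.0007  0.0003  0.0429 -0.0012 -0.0229  0.001 ]
```

View pics/w9.png

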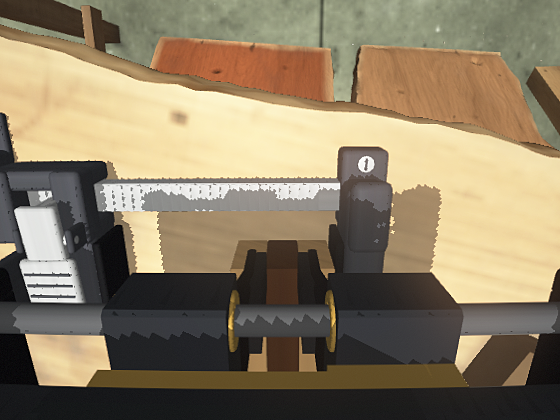

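View pics/s9.png

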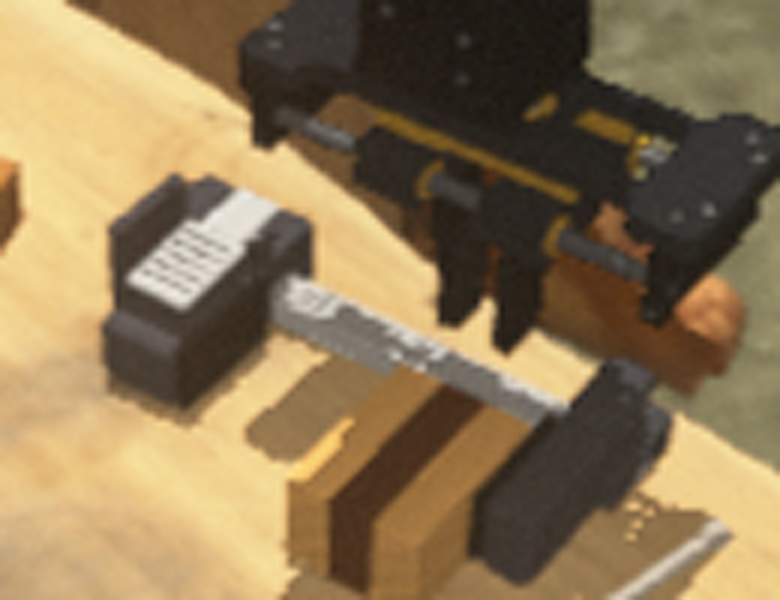

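>>> servo_tool --increments '[[[0.003, 0, 0.006, 0, 0, 0, -0.65], [0.003, 0, 0.016, 0, 0, 0, -0.65], [0.003, 0, 0.026, 0, 0, 0, -0.65], [0.003, 0, 0.035, 0, 0, 0, -0.65], [0.003, 0, 0.041, 0, 0, 0, -0.65], [0.003, 0, 0.041, 0, 0, 0, -0.65]]]'

```text
time_s: 12.15
tool_pos: [0.5253, 0.1133, 0.0262]
tool_rot: [-179.9, 0.1, 29.9]
force: [-0.3, 0.4, -0.1]
grip_width: 0.0156
```

Run:
```python
from h import *
from cell import env
o=env.get_obs();print(o["time_s"],o["tool_pos"],o["force"])
s=env.read_camera("side");crop(s,235,150,130,100,6,"pics/s10.png")
```

```text
12.15 [0.52531879 0.11330266 0.02616623] [-0.32527119  0.38649696 -0.13620955]
```

View pics/s10.png

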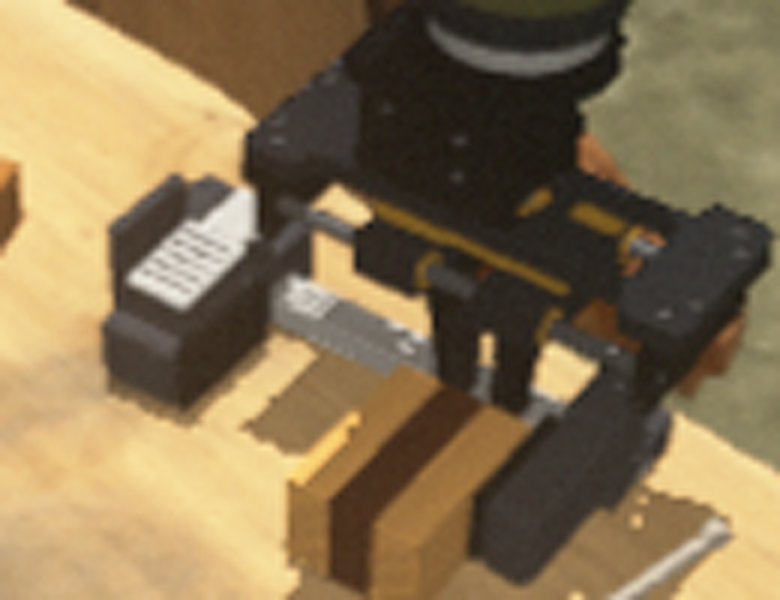

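Fingertips are behind the blank with no contact forces. Pushing slowly, and I'll check halfway.

>>> servo_tool --increments '[[[-0.002, 0, 0, 0, 0, 0, -0.65], [-0.005, 0, 0, 0, 0, 0, -0.65], [-0.008, 0, 0, 0, 0, 0, -0.65], [-0.011, 0, 0, 0, 0, 0, -0.65], [-0.014, 0, 0, 0, 0, 0, -0.65], [-0.018, 0, 0, 0, 0, 0, -0.65], [-0.022, 0, 0, 0, 0, 0, -0.65], [-0.026, 0, 0, 0, 0, 0, -0.65], [-0.03, 0, 0, 0, 0, 0, -0.65], [-0.033, 0, 0, 0, 0, 0, -0.65], [-0.035, 0, 0, 0, 0, 0, -0.65], [-0.035, 0, 0, 0, 0, 0, -0.65]]]'

```text
time_s: 13.4
tool_pos: [0.4955, 0.0956, 0.0274]
tool_rot: [180.0, 0.0, 29.9]
force: [0.9, 0.9, 0.0]
grip_width: 0.015
```

Run:
```python
from h import *
from cell import env
o=env.get_obs();print(o["time_s"],o["tool_pos"],o["force"])
s=env.read_camera("side");crop(s,235,160,130,100,6,"pics/s11.png")
w=env.read_camera("top");crop(w,190,115,140,100,5.7,"pics/t11.png")
```

```text
13.4 [0.49549423 0.09560191 0.02739316] [0.89006567 0.88171321 0.04796411]
```

View pics/s11.png

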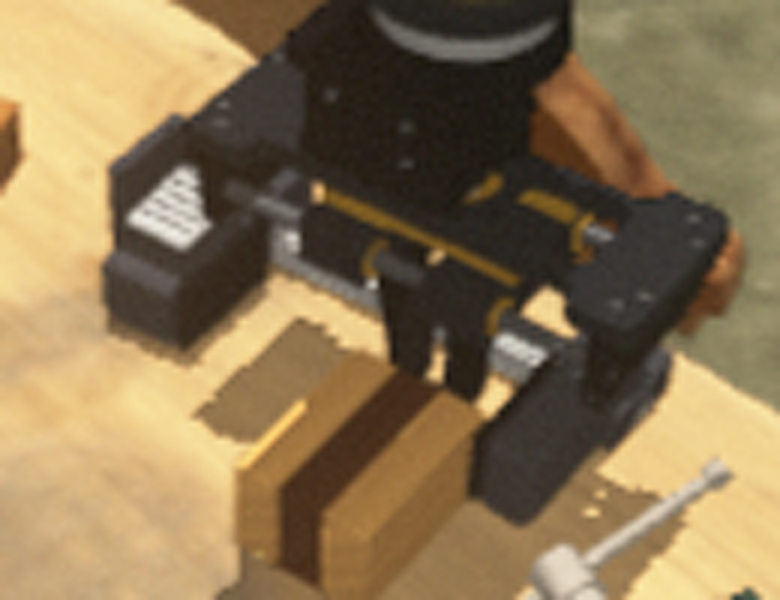

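View pics/t11.png

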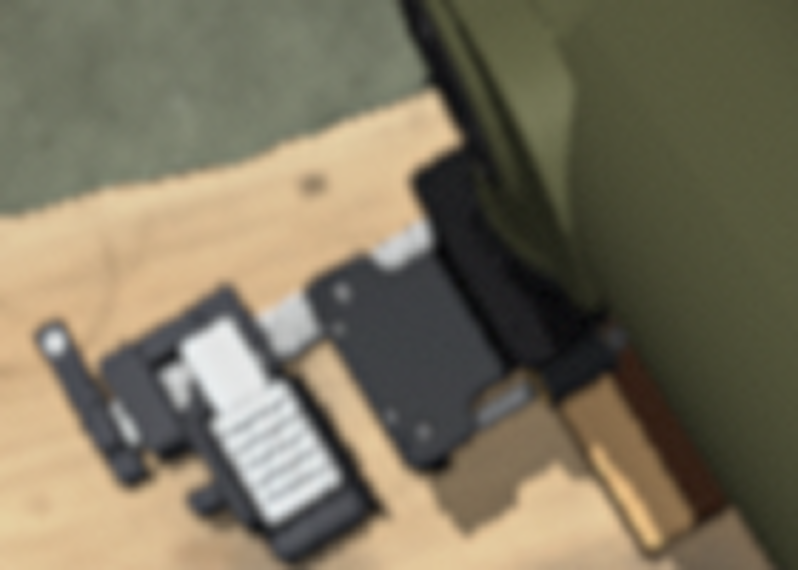

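The blank is sliding straight, flat and square. Before going further I'll double-check the jaw opening in the top view.

Run:
```python
from h import *
import pickle
from cell import env
t,_=pickle.load(open("ts0.pkl","rb"))
T=lambda p:(190+p[0]/5.7-.4,115+p[1]/5.7-.4)
ey=np.array([-.5,.866,0])
for z,a,b in((.057,(447,415),(270,525)),(.057,(517,360),(340,478)),(.057,(393,322),(212,420)),(.057,(463,278),(285,385)),(.041,(403,185),(228,287)),(.041,(275,262),(103,365))):
    print((onz(t,T(b),z)-onz(t,T(a),z))@ey)
# phase correlation of pad template
n=env.read_camera("top")
g0=cv2.cvtColor(t["frame"],6)[143:192,252:288];r=cv2.matchTemplate(cv2.cvtColor(n["frame"],6)[130:230,195:270],g0,cv2.TM_CCOEFF_NORMED)
_,v,_,l=cv2.minMaxLoc(r);a=(252,143);b=(195+l[0],130+l[1]);print(v,l,(onz(t,(b[0]+18,b[1]+24),.055)-onz(t,(a[0]+18,a[1]+24),.055))@ey)
```

```text
0.07551558743839723
0.07737791150026194
0.07488510154054664
0.07593533395227663
0.07561113166941158
0.07426914935635599
0.7637310028076172 (26, 31) 0.07476192848848752
```

The jaw is fully open (75 ± 1 mm). Finishing the push.

>>> servo_tool --increments '[[[-0.002, 0, 0, 0, 0, 0, -0.65], [-0.005, 0, 0, 0, 0, 0, -0.65], [-0.008, 0, 0, 0, 0, 0, -0.65], [-0.012, 0, 0, 0, 0, 0, -0.65], [-0.016, 0, 0, 0, 0, 0, -0.65], [-0.02, 0, 0, 0, 0, 0, -0.65], [-0.024, 0, 0, 0, 0, 0, -0.65], [-0.028, 0, 0, 0, 0, 0, -0.65], [-0.031, 0, 0, 0, 0, 0, -0.65], [-0.033, 0, 0, 0, 0, 0, -0.65], [-0.034, 0, 0, 0, 0, 0, -0.65], [-0.034, 0, 0, 0, 0, 0, -0.65]]]'

```text
time_s: 14.75
tool_pos: [0.4664, 0.0789, 0.0276]
tool_rot: [180.0, 0.0, 29.9]
force: [-0.2, 0.7, 0.8]
grip_width: 0.0152
```

Run:
```python
from h import *
from cell import env
o=env.get_obs();print(o["time_s"],o["tool_pos"],o["force"],o["qpos"])
s=env.read_camera("side");crop(s,225,160,130,100,6,"pics/s12.png")
```

```text
14.75 [0.46636603 0.07885359 0.02755236] [-0.15700376  0.6902825   0.78441357] [ 28.10611114  12.54727308 -43.84066813 118.30830752  10.86896372
  53.09007168 -81.69765149]
```

View pics/s12.png

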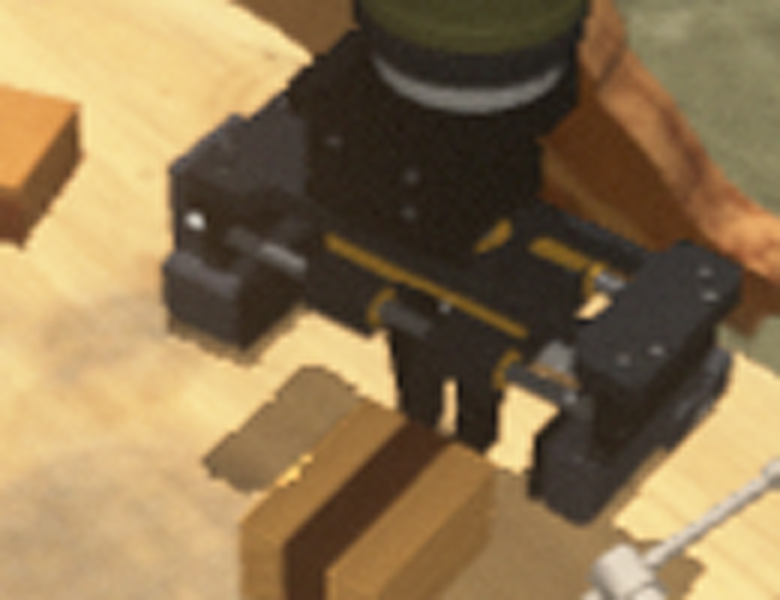

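The blank is out in front. I'll back off, lift and look.

>>> servo_tool --increments '[[[0.004, 0, 0, 0, 0, 0, -0.65], [0.01, 0, 0, 0, 0, 0, -0.65], [0.012, 0, -0.015, 0, 0, 0, -0.65], [0.012, 0, -0.04, 0, 0, 0, -0.65], [0.012, 0, -0.07, 0, 0, 0, -0.65], [0.005, 0, -0.1, 0, 0, 0, -0.65], [-0.01, 0, -0.13, 0, 0, 0, -0.65], [-0.025, 0, -0.16, 0, 0, 0, -0.65], [-0.04, 0, -0.19, 0, 0, 0, -0.65], [-0.05, 0, -0.22, 0, 0, 0, -0.65], [-0.05, 0, -0.245, 0, 0, 0, -0.65], [-0.05, 0, -0.25, 0, 0, 0, -0.65], [-0.05, 0, -0.25, 0, 0, 0, -0.65]]]'

```text
time_s: 16.1
tool_pos: [0.4239, 0.0544, 0.278]
tool_rot: [179.9, -0.1, 30.0]
force: [-0.1, 0.3, -1.3]
grip_width: 0.0154
```

Run:
```python
from h import *
from cell import env
import pickle
o=env.get_obs();print(o["time_s"],o["tool_pos"],o["force"])
w=env.read_camera("wrist");pickle.dump(w,open("w13.pkl","wb"));cv2.imwrite("pics/w13.png",w["frame"]);crop(w,120,0,250,187,3.2,"pics/w13c.png")
t=env.read_camera("top");cv2.imwrite("pics/t13.png",t["frame"]);s=env.read_camera("side");crop(s,225,160,130,100,6,"pics/s13.png")
```

```text
16.1 [0.42385948 0.05436956 0.27804327] [-0.13019551  0.29390819 -1.31259749]
```

View pics/w13.png

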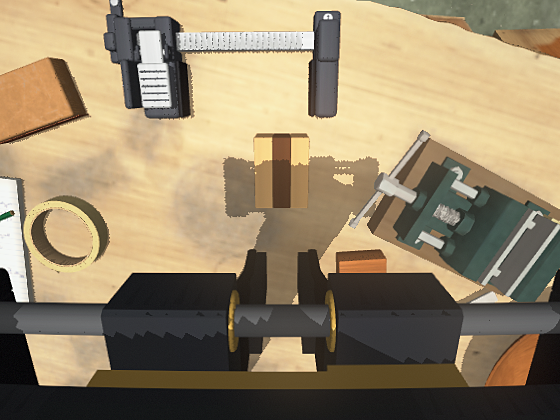

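View pics/w13c.png

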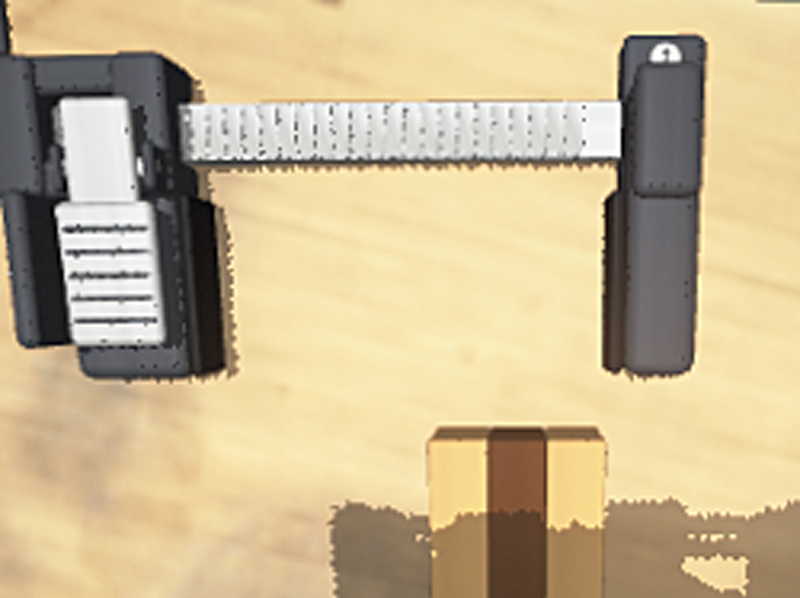

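View pics/s13.png

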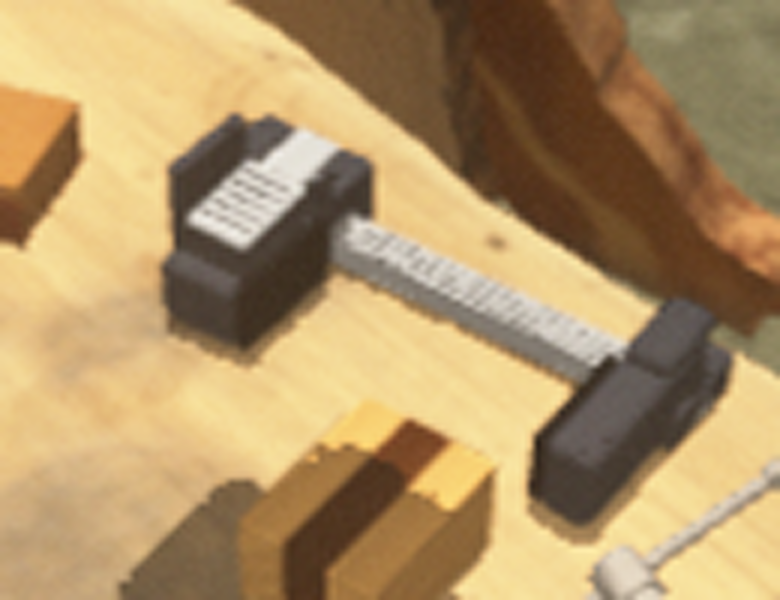

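View pics/t13.png

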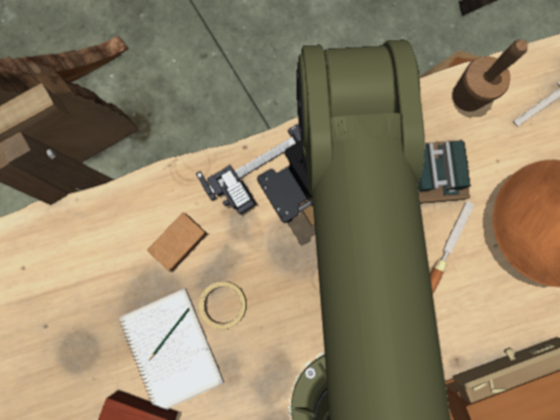

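Run:
```python
from h import *
from cell import env
import pickle
w=pickle.load(open("w13.pkl","rb"));C=lambda p:(120+p[0]/3.2-.3,p[1]/3.2-.3);ex=np.array([.866,.5,0])
for p in((429,440),(607,440)): q=onz(w,C(p),.044);print("back",q,q@ex-.5315)
for p in((605,370),(228,375)): print("tips(bench)",onz(w,C(p),.008)@ex-.5315)
for c in ((177,242),): print(onz(pickle.load(open("ts0.pkl","rb"))[0],c,.03))
print(env.get_obs()["time_s"],env.sign_off())
```

```text
back [0.44085255 0.09841563 0.044     ] -0.10051387920584098
back [0.47081233 0.04649178 0.044     ] -0.10053063076643692
tips(bench) -0.07965562208836069
tips(bench) -0.0811199398917073
[0.34043237 0.34261312 0.03      ]
the job is handed in; nothing more can be done
16.25 None
```

The blank is out of the clamp and standing flat on the bench. Its back face is about 20 mm in front of both jaw tips. I handed the job in at about 16.3 s, with the robot touching nothing.

- **Release and jaw:** I pressed the release pad with closed fingertips until it met its stop, at about 17–19 N. I held it down while pushing the sliding jaw to its end stop. The wrist view gave a jaw travel of 75–76 mm and the top view 74–77 mm, against the 75 mm that counts as fully open. The jaw stayed there after I let go, and the release sprang back up.
- **Blank:** I then pushed it from behind with the fingers about 15 mm apart, for roughly 66 mm, using almost no force. It stayed square: both back corners measured clamp x = -100.5 mm, and the jaw tips measured -80 to -81 mm.
- **Sanding block and offcut:** neither was touched, and both still looked in place in the last pictures. I did not re-measure their positions.

One small disagreement: early blank-top heights came out at 39–48 mm by triangulation against the stated 44 mm. The blank's length and width agreed within about 1 mm, so I used the stated height.

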